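# Put the button tin away and latch the mending bin

### The job

Put the button tin into the open-topped grey mending bin, standing flat on its floor, and let go of it; then push the bin's front gate shut until its sprung latch snaps in behind the strike. Do not slam or force the gate, and leave the other things on the counter alone.

Things in the scene. Friction and masses are not known exactly. Their poses are not given: they have to be found in the camera images.
- bin: Grey steel bin without a lid, fixed to the counter: 170 deep (x), 250 wide (y), 80 high. Origin: centre of its underside; x points from the gated front to the back, y to the hinge side, z up. Floor 6 thick; clear inside x -65..79, y -119..119. Side and back walls 6 thick, 80 high; the gate alone closes the front; the strike bracket fills the front corner x < -30, y < -70.
- gate (a joint): Angle of the bin's front gate about its upright hinge: 0 = closed, grows as the free end swings out in front. Grey flat panel, 205 from hinge to free end, 10 thick, 10 to 76 above the counter, 0.4 kg; stiff hinge (0.25 N m), stays where left. Latched it reads 0 within 0.045. Pushing with over 25 N bends it; over 1.5 rad/s in the last 0.2 rad is slamming.
- gate_hinge (a point): Top end of the gate's hinge line, 76 above the counter, at x = -78, y = +113 in the bin's frame. The closed gate runs from here in the bin's -y direction, its mid-plane through the hinge line.
- gate_edge (a point): Top corner of the gate's outer face (5 off its mid-plane) at the free end, 205 from the hinge line; moves with the gate. The outer face is flat and free to push, but for a steel pull knob (20 dia.) 75 from the hinge, that stands out 27 from the mid-plane.
- bolt (a joint): Retraction (m) of the brass latch bolt in the gate's free end, 51 above the counter: 0 = out (12 mm past the gate's end), 0.011 = in. Spring 3.6 N plus 0.45 N/mm. Flat outside, bevelled inside: meets the strike at about 0.07 to 0.14 rad of gate, is driven in some 7 mm while the gate needs 7 to 12 N near its free end, rides across the lip, then snaps out to 0.
- strike_mid (a point): Nominal middle of the steel strike, an upright lip 12 thick at the bin's front, at x = -92, y = -111, z = 49 in the bin's frame. It sits on slotted screws: lip and buffer may really lie up to 7 mm further front or back (not measured). The rubber buffer behind the gate is met within 1 mm of the snap and gives 10 N/mm: push by feel until the snap, and little further.
- tin: Closed plain metal tin, 92 x 52 x 50 high, about 0.2 kg, upright on the counter on the free-end (-y) side in front of the bin. Origin: centre of its underside; x along its long side, z up.
- bell: Bystander: steel counter bell, 80 dia., 54 high. Origin: centre of its underside.
- spray: Bystander: white spray bottle, 56 dia., 160 high. Origin: centre of its underside.
- pads: Bystander: stack of ticket pads, 100 x 70 x 30. Origin: centre of its underside.
Mind the look-alikes: they are no part of the job. What is shaped like the tin but purple is not meant.

How it is judged:
By the outcome, as a careful person would: the job done as asked, in the order asked, and still so for the second after the job is handed in, with the robot touching nothing.
It also fails if it takes over 64 s, if anything falls off the work surface, if the arm or the gripper's body presses on something with over 40 N, if the wrist force passes 120 N, or if a joint passes its speed limit or range.

### The arm

A 6-joint arm with a two-finger parallel gripper is mounted at the origin on the work surface. World frame = base frame: x ahead of the robot, y to its left, z up, the work surface at z = 0. Lengths are in mm, angles in rad, forces in N, time in s.
With the tool pointing down it reaches from about 350 to 875 mm from the base axis. Payload 4.2 kg.
Tool frame: the origin (TCP) lies at the very end of the fingers, on their centre line; the grasp point (between the pads) lies 19 mm behind it; z points along the fingers, y is the direction in which the jaws open and shut (so a half turn about z gives the same grasp; the last joint's range is limited). The gripper opens to 85 mm and grips with 20 to 120 N. Pads are 22 mm wide; open, the fingers measure 114 mm over their backs; the gripper's body (76 mm by 85 mm) begins 54 mm behind the grasp point. The pads swing forward as they close: fully open they stand 13 mm farther back than shut.
Start: joints at [1.37, 0.385, 0.008, 0, -1.194, -0.259], TCP at [277.322, 560.082, 231.312] pointing down, gripper open.
Joint ranges: [-3.14, 3.14], [-1.21, 2.06], [-1.07, 1.41], [-3.16, 2.05], [-2.99, -0.16], [-3.1, 3.1]. Speed limits (rad/s): [2.79, 2.79, 3.14, 3.14, 3.14, 3.14].

### API

Orientations are given as a unit quaternion [x, y, z, w].
In Python, from rig import telemetry, capture, ticket, nets gives the robot as it stands.
- The arm moves only by the tool apply_moves, never from a script. Its argument "motion" is a list of rows, each an object of numbers: "dx", "dy", "dz": the shift along the tool's x, y, z each as a share of 20 cm, from -1 to 1; "ax", "ay", "az": the turn, a rotation vector about the tool's x, y, z each as a share of 180 degrees, from -1 to 1. In form: [{"dx": .., "dy": .., "dz": .., "ax": .., "ay": .., "az": ..}, ...]. A call has 1 to 12 rows; each row shifts and turns the commanded pose from where the row before left it, along the tool's axes as they then stand; what a row does not reach is not made up. A row lasts 1/8 s, in which the tool goes at most 62.5 mm and 10.7 degrees, less where a joint would pass 70% of its speed; a pose out of reach is approached as far as the arm can. A call with a number of a shift or a turn outside -1 to 1 is refused whole. A call with a gripper value outside its range is refused whole. "fingers" is the gripper's target within -1 to 1 (fully open at 1, half-way at 0, shut at -1), set as the call begins (left out, the last holds). The fingers move at their own pace and stop on an object; "newtons" is the grip in N (left out, the last holds). Time passes only in rows, so rows that do not move let the fingers close. It gives the time, the measured TCP pose, the force and the opening at its end, in the units of the state.
- telemetry.observe(): the state, without advancing time (a new reading comes with each control period).
- capture(name): name is "scene" or "top"; returns a dict with "color" (384x512x3 uint8, red, green, blue), "z_map" (384x512 float32, mm along the optical axis (not along the pixel's ray), 0 where there is no reading), "fx", "fy", "cx", "cy" (pixels), "rvec" (rotation vector, rad) and "tvec" (3), from world to camera coordinates, as OpenCV has them. Camera axes: x right, y down, z forward; pixel columns grow to the right and rows downward; lengths in mm; the calibration is good to about 2 mm. A picture is of the moment at which its call begins.
- ticket.hand_in(): hands the job in, once; it reports no verdict.
Trained networks look in the newest picture that a camera, given by its name, has taken for a name from the list of things; names that differ only in an ending like _2 or _b are one class to them, and where a whole thing is asked for, a point or a joint stands for the part that bears it (a point fixed in the world has none). Each returns a list of dicts, best first, with "conf" (0 to 1); they miss things now and then, are a little off and sometimes report something else, mostly with a low value. They report only what shows in the picture. A call takes as long as a camera call. They do not tell look-alikes from the thing itself.
- nets.spot_in(camera, query): "extent" ([left, top, width, height] in pixels, round what is visible of it).
- nets.tip_of(camera, query): "location" ([column, row] in pixels: a listed point, or the origin of a listed thing).
The state is a dict: "time_s": time; "q": joint angles; "qvel": joint speeds; "effort": joint torques, N m; "tcp_pos": TCP position; "orientation": TCP orientation; "contact_force": force on the tool from outside, world axes, zero at the start; "ft_torque": the same for the moment, N m; "width": finger opening in mm.
Only numpy, scipy, OpenCV 4.12 (cv2) and the standard library are available. Lean on these libraries where they do the work, as an engineer would, in place of code of your own. Each camera call takes 0.05 s, during which the arm holds its last target. There are 200 camera calls.

## Working session

There is one attempt and no reset: what is moved stays moved. The work goes in short steps, Python scripts to look and compute and a tool call to move; the robot and the scene stay as the last step left them, time stands still between calls to the robot, and variables do not carry over. Pictures are saved under pics/ and viewed, about 8 in all and at most 12, crops included, and the job is handed in when it is done.

Besides the shell and the picture viewer there is one more tool, called after "Request:" as name([rows], argument=value, ...), one row to a line, values as JSON. apply_moves: Moves the arm, as the interface text tells. Its arguments: {"type":"object","properties":{"motion":{"type":"array","items":{"type":"object","properties":{"dx":{"type":"number","minimum":-1,"maximum":1},"dy":{"type":"number","minimum":-1,"maximum":1},"dz":{"type":"number","minimum":-1,"maximum":1},"ax":{"type":"number","minimum":-1,"maximum":1},"ay":{"type":"number","minimum":-1,"maximum":1},"az":{"type":"number","minimum":-1,"maximum":1}}}},"fingers":{"type":"number"},"newtons":{"type":"number"}},"required":["motion"]}

```bash
mkdir -p pics; ls; cat > h.py <<'E'
import numpy as np, cv2
from rig import telemetry, capture, ticket, nets
def snap(c,fn=None):
    p=capture(c)
    if fn: cv2.imwrite('pics/'+fn,cv2.cvtColor(p['color'],cv2.COLOR_RGB2BGR))
    return p
def cloud(p):
    R=cv2.Rodrigues(np.array(p['rvec'],float))[0];t=np.array(p['tvec'],float).ravel()
    z=p['z_map'].astype(float);v,u=np.mgrid[:z.shape[0],:z.shape[1]]
    c=np.stack([(u-p['cx'])/p['fx']*z,(v-p['cy'])/p['fy']*z,z],-1)
    w=(c-t)@R; w[z==0]=np.nan
    return w
def ray(p,uv,z):  # pixel to plane world z
    R=cv2.Rodrigues(np.array(p['rvec'],float))[0];t=np.array(p['tvec'],float).ravel()
    d=R.T@np.array([(uv[0]-p['cx'])/p['fx'],(uv[1]-p['cy'])/p['fy'],1]);o=-R.T@t
    return o+d*(z-o[2])/d[2]
E
python3 - <<'E'
from h import *
a={c:snap(c) for c in('scene','top')}
cv2.imwrite('pics/a.png',cv2.cvtColor(np.vstack([a['scene']['color'],a['top']['color']])[:, :],cv2.COLOR_RGB2BGR)[:768])
cv2.imwrite('pics/s.png',cv2.cvtColor(a['scene']['color'],cv2.COLOR_RGB2BGR));cv2.imwrite('pics/t.png',cv2.cvtColor(a['top']['color'],cv2.COLOR_RGB2BGR))
for c in a:
    for q in('bin','tin','gate','bell','spray','pads'):
        print(c,q,[(np.round(d['extent']).tolist(),round(d['conf'],2)) for d in nets.spot_in(c,q)][:4])
    for q in('gate_hinge','gate_edge','strike_mid','bin','tin'):
        zz={'gate_hinge':76,'gate_edge':76,'strike_mid':49}.get(q,0)
        for d in nets.tip_of(c,q)[:3]: print(c,q,np.round(d['location']),round(d['conf'],2),ray(a[c],d['location'],zz).round(1))
print(telemetry.observe())
E
```

```text
pics
scene bin [([220.0, 133.0, 128.0, 139.0], 0.85)]
scene tin [([170.0, 155.0, 33.0, 48.0], 0.95), ([204.0, 125.0, 34.0, 38.0], 0.93), ([132.0, 132.0, 40.0, 37.0], 0.89)]
scene gate [([290.0, 135.0, 54.0, 75.0], 0.67)]
scene bell [([378.0, 201.0, 35.0, 29.0], 0.9)]
scene spray [([372.0, 215.0, 42.0, 58.0], 0.64), ([216.0, 137.0, 133.0, 134.0], 0.42)]
scene pads []
scene gate_hinge [343. 193.] 0.92 [496.5 181.7  76. ]
scene gate_edge [297. 131.] 0.93 [358.   14.4  76. ]
scene strike_mid [243. 180.] 0.89 [542.3 -41.8  49. ]
scene bin [281. 229.] 0.64 [594.5  81.1   0. ]
scene tin [219. 153.] 0.98 [ 448.  -164.2    0. ]
scene tin [187. 186.] 0.9 [ 582.4 -179.3    0. ]
scene tin [153. 156.] 0.69 [ 535.4 -316.1    0. ]
top bin [([148.0, 161.0, 121.0, 142.0], 0.66), ([170.0, 244.0, 73.0, 60.0], 0.63)]
top tin [([303.0, 191.0, 32.0, 36.0], 0.89), ([294.0, 251.0, 38.0, 38.0], 0.89), ([347.0, 210.0, 44.0, 40.0], 0.87), ([173.0, 245.0, 69.0, 53.0], 0.56)]
top gate [([172.0, 246.0, 69.0, 55.0], 0.72)]
top bell [([111.0, 241.0, 33.0, 34.0], 0.97)]
top spray [([100.0, 198.0, 36.0, 27.0], 0.73)]
[... 413 characters left out ...]
{'time_s': 1.2, 'q': array([ 1.36959570e+00,  3.84704875e-01,  7.86077290e-03,  1.61666380e-05,
       -1.19398443e+00, -2.58608913e-01]), 'qvel': array([-9.49644345e-04, -8.89098449e-04,  7.16879087e-04,  6.51556274e-04,
       -3.25741388e-04,  6.22621637e-05]), 'effort': array([ 6.94223872e-04, -3.92097294e+01,  1.88610113e+01,  4.19032842e+00,
       -4.52570057e-04,  2.65362303e-06]), 'tcp_pos': array([277.32622556, 560.06830624, 231.29614807]), 'orientation': array([ 9.73688779e-01, -2.27881904e-01,  7.97516109e-06,  1.58783067e-05]), 'contact_force': array([ 0.63965714, -0.14968162, -0.886198  ]), 'ft_torque': array([ 0.02025426, -0.00371751,  0.02844867]), 'width': 85.83602487501791}
```

View pics/s.png

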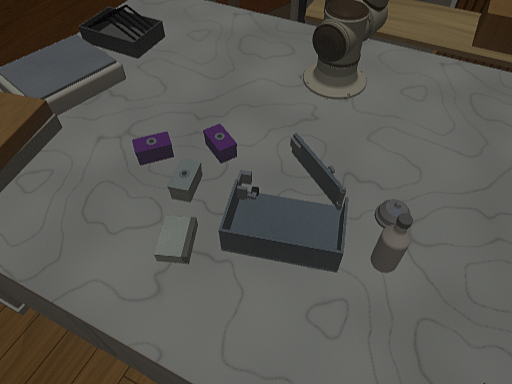

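View pics/t.png

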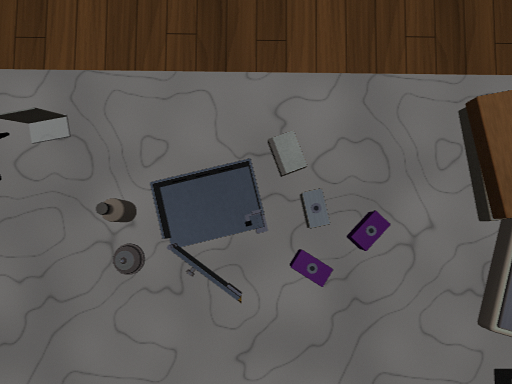

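The things shaped like the tin are purple at scene (220,142), purple at scene (153,149) and light grey at scene (186,180), which is top (315,208). I choose the grey one. I'll check it in a close crop and measure poses.

```bash
python3 - <<'E'
from h import *
p=snap('top');w=cloud(p);s=snap('scene');ws=cloud(s)
A=cv2.cvtColor(p['color'],cv2.COLOR_RGB2BGR)[115:315,90:400];B=cv2.cvtColor(s['color'],cv2.COLOR_RGB2BGR)[110:280,120:420]
A=cv2.resize(A,(560,361),interpolation=3);B=cv2.resize(B,(560,317),interpolation=3)
cv2.imwrite('pics/crop.png',np.vstack([A,B])[:, :]) ; cv2.imwrite('pics/crop.png',cv2.resize(np.vstack([A,B]),None,fx=.88,fy=.88,interpolation=3))
def rect(pts): 
    (c,sz,a)=cv2.minAreaRect(pts[:,:2].astype(np.float32)); return np.round(c,1),np.round(sz,1),round(a,1)
for n,W in(('top',w),('scene',ws)):
    P=W.reshape(-1,3);P=P[~np.isnan(P[:,0])]
    m=(P[:,0]>520)&(P[:,0]<650)&(P[:,1]>-240)&(P[:,1]<-120)&(P[:,2]>42)&(P[:,2]<60);print(n,'tin',rect(P[m]),P[m][:,2].mean(),P[m][:,:2].mean(0),m.sum())
    m=(P[:,0]>430)&(P[:,0]<760)&(P[:,1]>-90)&(P[:,1]<250)&(P[:,2]>74)&(P[:,2]<90);Q=P[m]
    print(n,'binrim',rect(Q),m.sum(),Q[:,2].mean())
    np.save(n+'.npy',P)
for n,q,zz in (('top','gate_edge',76),('scene','gate_edge',76),('top','gate_hinge',76),('scene','gate_hinge',76)):
    for d in nets.tip_of(n,q)[:1]: print(n,q,ray(p if n=='top' else s,d['location'],zz))
E
```

```text
top tin (array([ 582.3, -179.7]), array([91.9, 52.7]), 13.0) 49.63226131455558 [ 582.03383903 -179.4302877 ] 779
top binrim (array([556.8,  76.4]), array([235.2, 250.4]), 14.3) 745 78.30375745747833
scene tin (array([ 585.7, -176.1]), array([94.2, 53.6]), 13.1) 49.12697184016195 [ 589.32662716 -173.87088401] 694
scene binrim (array([558.8,  79.7]), array([239.5, 250. ]), 14.3) 988 78.43420777941579
top gate_edge [354.56982743  13.7204152   76.        ]
scene gate_edge [358.45265569  11.83623732  76.        ]
top gate_hinge [491.40232263 170.09637603  76.        ]
scene gate_hinge [494.09552316 182.05012912  76.        ]
```

View pics/crop.png

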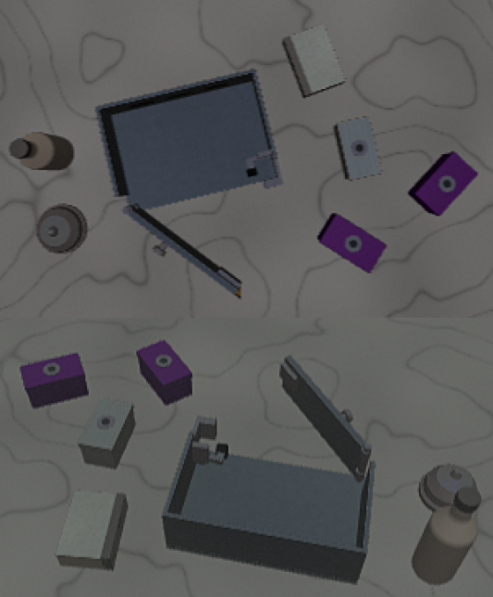

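Crop: the grey tin is at top (315,208), the two purple ones are look-alikes. The gate stands open with its knob on the outside. Now I'll fit the bin.

```bash
python3 - <<'E'
import numpy as np
for n in('top','scene'):
    P=np.load(n+'.npy')
    m=(P[:,0]>300)&(P[:,0]<760)&(P[:,1]>-120)&(P[:,1]<250)&(P[:,2]>76)&(P[:,2]<84);Q=P[m][:,:2]
    # back wall line: rough frame
    c=np.array([582,85.])
    for th in [14.3]:
        t=np.radians(th);X=np.array([np.cos(t),np.sin(t)]);Y=np.array([-X[1],X[0]])
        L=np.c_[(Q-c)@X,(Q-c)@Y]
        b=L[(L[:,0]>70)&(abs(L[:,1])<100)];s1=L[(L[:,1]>110)&(L[:,0]>-50)&(L[:,0]<60)];s2=L[(L[:,1]<-105)&(L[:,0]>-10)&(L[:,0]<60)]
        g=np.polyfit
        print(n,'back',np.percentile(b[:,0],[2,50,98]).round(1),'slope',g(b[:,1],b[:,0],1)[0].round(4),'l',np.percentile(s1[:,1],[2,50,98]).round(1),g(s1[:,0],s1[:,1],1)[0].round(4),'r',np.percentile(s2[:,1],[2,50,98]).round(1),g(s2[:,0],s2[:,1],1)[0].round(4),len(b),len(s1),len(s2))
    # gate: points z 66..78 in front
    m=(P[:,2]>70)&(P[:,2]<80);Q=P[m][:,:2];L=np.c_[(Q-c)@X,(Q-c)@Y]
    G=L[(L[:,0]<-90)&(L[:,1]>-60)&(L[:,1]<130)&(L[:,0]>-320)]
    print('gate n',len(G)); 
    if len(G)>10:
        k=G.mean(0);u=np.linalg.svd(G-k)[2][0];u*=-np.sign(u[1]) ;pr=(G-k)@u;print(k.round(1),u,'ang',np.arctan2(-u[0],-u[1]),'ends',(k+u*pr.min()).round(1),(k+u*pr.max()).round(1), np.percentile((G-k)@[-u[1],u[0]],[2,98]))
    # strike lip region
    S=P[(P[:,2]>20)&(P[:,2]<80)];LS=np.c_[(S[:,:2]-c)@X,(S[:,:2]-c)@Y,S[:,2]]
    S=LS[(LS[:,0]<-25)&(LS[:,1]<-65)&(LS[:,1]>-140)&(LS[:,0]>-130)]
    print('strike bounds',np.percentile(S,[2,50,98],axis=0).round(1).tolist(),len(S))
E
```

```text
top back [84.5 87.5 90.7] slope 0.0027 l [116.5 119.3 122.6] -0.0039 r [-127.2 -124.2 -121.3] -0.0062 219 119 74
gate n 343
[-159.8   37.7] [-0.7704592  -0.63748932] ang 0.8795611579510557 ends [-88.7  96.5] [-229.1  -19.7] [-5.21938827  4.7709    ]
strike bounds [[-89.7, -126.6, 34.4], [-57.2, -110.8, 64.0], [-30.7, -80.0, 79.6]] 227
scene back [88.4 92.6 95.4] slope 0.0021 l [119.4 122.2 125.3] 0.0001 r [-123.9 -120.9 -118.1] -0.0055 351 125 81
gate n 288
[-154.1   40.8] [-0.76861442 -0.63971234] ang 0.8766723764079847 ends [-89.2  94.8] [-225.1  -18.3] [-6.15224282  4.45061752]
strike bounds [[-84.5, -123.1, 27.4], [-52.5, -105.9, 50.4], [-29.0, -75.5, 78.3]] 439
```

```bash
cat >> h.py <<'E'
from scipy.spatial.transform import Rotation as Rn
TIN=np.array([584.,-178.]);BC=np.array([589.8,86.0]);BY=np.radians(14.1)
def b2w(x,y): return BC+np.array([x*np.cos(BY)-y*np.sin(BY),x*np.sin(BY)+y*np.cos(BY)])
def go(target,off=(0,0,0)):
    o=telemetry.observe();R=Rn.from_quat(o['orientation']);d=np.array(target)-o['tcp_pos']
    l=R.inv().apply(d);x=R.as_matrix()[:,0]
    print('tcp',o['tcp_pos'].round(1),'yaw',np.degrees(np.arctan2(x[1],x[0])).round(2),'dist',np.linalg.norm(d).round(1),'share total',(l/200).round(4),'q',np.round(o['q'],2),'F',o['contact_force'].round(1),'w',round(o['width'],1),'t',o['time_s'])
E
```

Request:
apply_moves([
  {"az": -0.055},
  {"az": -0.055},
  {"az": -0.055},
  {"az": -0.054},
  {},
], fingers=1)

```text
invalid input
```

```bash
python3 -c "
from h import *
go([584,-178,150])"
```

```text
tcp [277.3 560.1 231.3] yaw -26.35 dist 803.4 share total [3.0118 2.6266 0.4067] q [ 1.37  0.38  0.01  0.   -1.19 -0.26] F [-0.2  0.7  0.5] w 85.4 t 1.5
```

Request:
apply_moves([
  {"dx": 0,"dy": 0,"dz": 0,"ax": 0,"ay": 0,"az": -0.055},
  {"dx": 0,"dy": 0,"dz": 0,"ax": 0,"ay": 0,"az": -0.055},
  {"dx": 0,"dy": 0,"dz": 0,"ax": 0,"ay": 0,"az": -0.055},
  {"dx": 0,"dy": 0,"dz": 0,"ax": 0,"ay": 0,"az": -0.054},
  {"dx": 0,"dy": 0,"dz": 0,"ax": 0,"ay": 0,"az": 0},
], fingers=1)

```text
time_s: 2.12
tcp_pos: [277.3, 560.1, 231.3]
orientation: [0.994, 0.113, -0.0, 0.0]
contact_force: [0.7, 0.3, 0.2]
width: 85.5
```

```bash
python3 -c "
from h import *
go([584,-178,150])"
```

```text
tcp [277.3 560.1 231.3] yaw 12.96 dist 803.4 share total [0.6665 3.9403 0.4068] q [ 1.37  0.38  0.01  0.   -1.19  0.43] F [0.7 0.3 0.2] w 85.5 t 2.125
```

Request:
apply_moves([
  {"dx": 0.02,"dy": 0.12,"dz": 0},
  {"dx": 0.042,"dy": 0.25,"dz": 0},
  {"dx": 0.042,"dy": 0.25,"dz": 0},
  {"dx": 0.042,"dy": 0.25,"dz": 0},
  {"dx": 0.042,"dy": 0.25,"dz": 0},
  {"dx": 0.042,"dy": 0.25,"dz": 0},
  {"dx": 0.042,"dy": 0.25,"dz": 0},
  {"dx": 0.042,"dy": 0.25,"dz": 0},
  {"dx": 0.042,"dy": 0.25,"dz": 0},
  {"dx": 0.042,"dy": 0.25,"dz": 0},
  {"dx": 0.042,"dy": 0.25,"dz": 0},
  {"dx": 0.042,"dy": 0.25,"dz": 0},
])

```text
invalid input
```

Request:
apply_moves([
  {"dx": 0.042,"dy": 0.25,"dz": 0},
  {"dx": 0.042,"dy": 0.25,"dz": 0},
  {"dx": 0.042,"dy": 0.25,"dz": 0.1},
  {"dx": 0.02,"dy": 0.12,"dz": 0.15},
  {"dx": 0.02,"dy": 0.1,"dz": 0.15},
  {"dx": 0,"dy": 0,"dz": 0},
])

```text
invalid input
```

```bash
python3 -c "
from h import *
go([584,-178,16])
p=snap('scene');s=p['color'][60:260,90:330]
cv2.imwrite('pics/over.png',cv2.resize(s[:,:,::-1],None,fx=3,fy=3,interpolation=3))"
```

```text
tcp [277.3 560.1 231.3] yaw 12.96 dist 827.7 share total [0.6665 3.9402 1.0768] q [ 1.37  0.38  0.01  0.   -1.19  0.43] F [0.7 0.3 0.2] w 85.5 t 2.125
```

All six keys are needed in each row.

Request:
apply_moves([
  {"dx": 0.02,"dy": 0.12,"dz": 0,"ax": 0,"ay": 0,"az": 0},
  {"dx": 0.042,"dy": 0.25,"dz": 0,"ax": 0,"ay": 0,"az": 0},
  {"dx": 0.042,"dy": 0.25,"dz": 0,"ax": 0,"ay": 0,"az": 0},
  {"dx": 0.042,"dy": 0.25,"dz": 0,"ax": 0,"ay": 0,"az": 0},
  {"dx": 0.042,"dy": 0.25,"dz": 0,"ax": 0,"ay": 0,"az": 0},
  {"dx": 0.042,"dy": 0.25,"dz": 0,"ax": 0,"ay": 0,"az": 0},
  {"dx": 0.042,"dy": 0.25,"dz": 0,"ax": 0,"ay": 0,"az": 0},
  {"dx": 0.042,"dy": 0.25,"dz": 0,"ax": 0,"ay": 0,"az": 0},
  {"dx": 0.042,"dy": 0.25,"dz": 0,"ax": 0,"ay": 0,"az": 0},
  {"dx": 0.042,"dy": 0.25,"dz": 0,"ax": 0,"ay": 0,"az": 0},
  {"dx": 0.042,"dy": 0.25,"dz": 0,"ax": 0,"ay": 0,"az": 0},
  {"dx": 0.042,"dy": 0.25,"dz": 0,"ax": 0,"ay": 0,"az": 0},
], fingers=1)

```text
time_s: 3.68
tcp_pos: [501.6, 21.2, 231.7]
orientation: [0.994, 0.113, 0.0, -0.0]
contact_force: [0.6, 0.3, -1.0]
width: 85.4
```

Request:
apply_moves([
  {"dx": 0.042,"dy": 0.25,"dz": 0,"ax": 0,"ay": 0,"az": 0},
  {"dx": 0.042,"dy": 0.25,"dz": 0,"ax": 0,"ay": 0,"az": 0},
  {"dx": 0.042,"dy": 0.25,"dz": 0.1,"ax": 0,"ay": 0,"az": 0},
  {"dx": 0.042,"dy": 0.22,"dz": 0.15,"ax": 0,"ay": 0,"az": 0},
  {"dx": 0.02,"dy": 0.1,"dz": 0.15,"ax": 0,"ay": 0,"az": 0},
  {"dx": 0,"dy": 0,"dz": 0,"ax": 0,"ay": 0,"az": 0},
], fingers=1)

```text
time_s: 4.42
tcp_pos: [584.6, -178.3, 148.2]
orientation: [0.994, 0.111, -0.003, -0.001]
contact_force: [-0.3, -0.2, 0.8]
width: 85.0
```

```bash
python3 -c "
from h import *
go([584,-178,16])
p=snap('scene');s=p['color'][60:260,90:330]
cv2.imwrite('pics/over.png',cv2.resize(s[:,:,::-1],None,fx=3,fy=3,interpolation=3))"
```

```text
tcp [ 584.6 -178.3  148.2] yaw 12.8 dist 132.2 share total [ 0.0015 -0.0009  0.6609] q [-0.03  0.43 -0.14 -0.   -1.01  1.83] F [-0.3 -0.2  0.8] w 85.0 t 4.425
```

Request:
apply_moves([
  {"dx": 0,"dy": 0,"dz": 0.12,"ax": 0,"ay": 0,"az": 0},
  {"dx": 0,"dy": 0,"dz": 0.15,"ax": 0,"ay": 0,"az": 0},
  {"dx": 0,"dy": 0,"dz": 0.15,"ax": 0,"ay": 0,"az": 0},
  {"dx": 0,"dy": 0,"dz": 0.12,"ax": 0,"ay": 0,"az": 0},
  {"dx": 0,"dy": 0,"dz": 0.08,"ax": 0,"ay": 0,"az": 0},
  {"dx": 0,"dy": 0,"dz": 0.04,"ax": 0,"ay": 0,"az": 0},
  {"dx": 0,"dy": 0,"dz": 0,"ax": 0,"ay": 0,"az": 0},
], fingers=1)

```text
time_s: 5.35
tcp_pos: [586.5, -176.9, 19.7]
orientation: [0.993, 0.114, 0.0, 0.0]
contact_force: [0.8, -0.1, -0.8]
width: 85.6
```

Request:
apply_moves([
  {"dx": 0,"dy": 0,"dz": 0,"ax": 0,"ay": 0,"az": 0},
  {"dx": 0,"dy": 0,"dz": 0,"ax": 0,"ay": 0,"az": 0},
  {"dx": 0,"dy": 0,"dz": 0,"ax": 0,"ay": 0,"az": 0},
  {"dx": 0,"dy": 0,"dz": 0,"ax": 0,"ay": 0,"az": 0},
  {"dx": 0,"dy": 0,"dz": 0,"ax": 0,"ay": 0,"az": 0},
  {"dx": 0,"dy": 0,"dz": 0,"ax": 0,"ay": 0,"az": 0},
  {"dx": 0,"dy": 0,"dz": 0,"ax": 0,"ay": 0,"az": 0},
  {"dx": 0,"dy": 0,"dz": 0,"ax": 0,"ay": 0,"az": 0},
], fingers=-1, newtons=40)

```text
time_s: 6.35
tcp_pos: [586.7, -177.2, 20.3]
orientation: [0.993, 0.114, 0.001, 0.0]
contact_force: [-1.0, 1.9, 6.7]
width: 51.2
```

```bash
python3 -c "
from h import *
go([584,-178,16])
p=snap('scene');s=p['color'][60:260,90:330]
cv2.imwrite('pics/grasp.png',cv2.resize(s[:,:,::-1],None,fx=3,fy=3,interpolation=3))"
```

```text
tcp [ 586.7 -177.2   20.3] yaw 13.09 dist 5.2 share total [-0.0141  0.0009  0.0216] q [-0.03  0.58 -0.26  0.   -0.73  1.83] F [-1.   1.9  6.7] w 51.2 t 6.35
```

View pics/grasp.png

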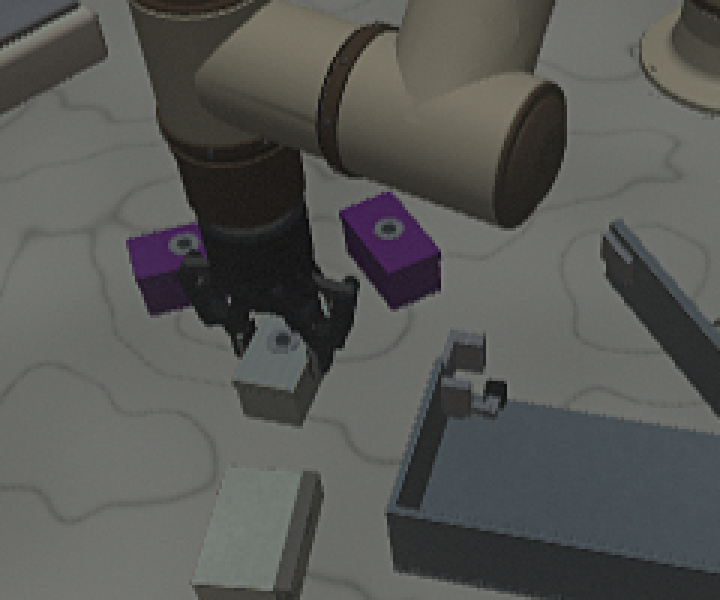

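Width 51 mm, with the fingers around the middle of the grey tin (crop 280,350). Now lift.

Request:
apply_moves([
  {"dx": 0,"dy": 0,"dz": -0.08,"ax": 0,"ay": 0,"az": 0},
  {"dx": 0,"dy": 0,"dz": -0.15,"ax": 0,"ay": 0,"az": 0},
  {"dx": 0,"dy": 0,"dz": -0.2,"ax": 0,"ay": 0,"az": 0},
  {"dx": 0,"dy": 0,"dz": -0.15,"ax": 0,"ay": 0,"az": 0},
  {"dx": 0,"dy": 0,"dz": -0.12,"ax": 0,"ay": 0,"az": -0.006},
  {"dx": 0,"dy": 0,"dz": 0,"ax": 0,"ay": 0,"az": 0},
])

```text
time_s: 7.15
tcp_pos: [587.0, -177.3, 161.4]
orientation: [0.992, 0.123, 0.002, 0.0]
contact_force: [-0.2, -0.4, -2.9]
width: 51.3
```

```bash
python3 -c "
from h import *
t=b2w(12,0);print(t);go([*t,160])"
```

```text
[601.43846418  88.92338014]
tcp [ 587.  -177.3  161.4] yaw 14.14 dist 266.7 share total [ 0.3953 -1.2733  0.007 ] q [-0.03  0.42 -0.12  0.   -1.02  1.85] F [-0.2 -0.4 -2.9] w 51.3 t 7.15
```

Request:
apply_moves([
  {"dx": 0.04,"dy": -0.1,"dz": 0,"ax": 0,"ay": 0,"az": 0},
  {"dx": 0.06,"dy": -0.2,"dz": 0,"ax": 0,"ay": 0,"az": 0},
  {"dx": 0.07,"dy": -0.23,"dz": 0,"ax": 0,"ay": 0,"az": 0},
  {"dx": 0.07,"dy": -0.23,"dz": 0,"ax": 0,"ay": 0,"az": 0},
  {"dx": 0.06,"dy": -0.23,"dz": 0,"ax": 0,"ay": 0,"az": 0},
  {"dx": 0.06,"dy": -0.18,"dz": 0,"ax": 0,"ay": 0,"az": 0},
  {"dx": 0.035,"dy": -0.103,"dz": 0,"ax": 0,"ay": 0,"az": 0},
  {"dx": 0,"dy": 0,"dz": 0,"ax": 0,"ay": 0,"az": 0},
  {"dx": 0,"dy": 0,"dz": 0,"ax": 0,"ay": 0,"az": 0},
])

```text
time_s: 8.28
tcp_pos: [599.9, 88.4, 158.6]
orientation: [0.992, 0.123, -0.001, 0.0]
contact_force: [0.3, 1.0, -2.2]
width: 51.4
```

```bash
python3 -c "
from h import *
t=b2w(12,0);go([*t,30])
p=snap('scene');s=p['color'][80:280,170:410]
cv2.imwrite('pics/over.png',cv2.resize(s[:,:,::-1],None,fx=3,fy=3,interpolation=3))"
```

```text
tcp [599.9  88.4 158.6] yaw 14.12 dist 128.6 share total [ 0.0091 -0.0008  0.6429] q [ 0.41  0.41 -0.14 -0.   -1.02  1.4 ] F [ 0.3  1.  -2.2] w 51.4 t 8.275
```

View pics/over.png

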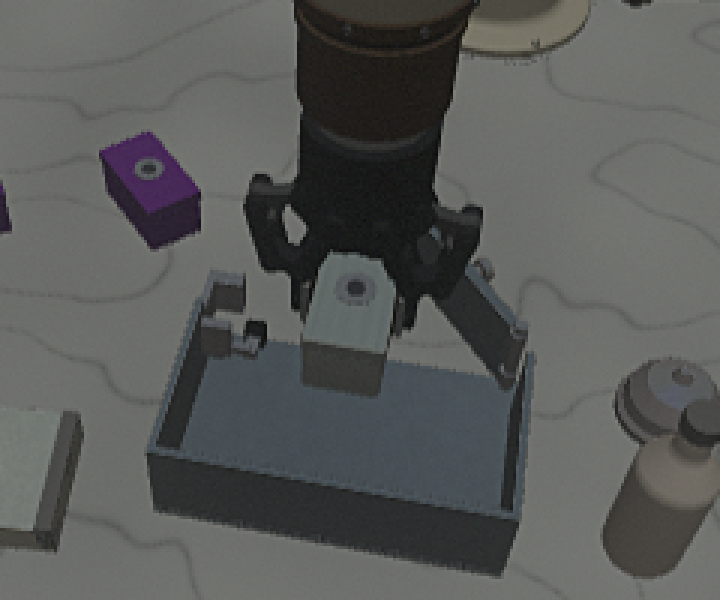

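The tin (crop 345,320) hangs level and square to the bin, clear of the bracket. I'll lower it.

Request:
apply_moves([
  {"dx": 0.01,"dy": 0,"dz": 0.1,"ax": 0,"ay": 0,"az": 0},
  {"dx": 0,"dy": 0,"dz": 0.15,"ax": 0,"ay": 0,"az": 0},
  {"dx": 0,"dy": 0,"dz": 0.14,"ax": 0,"ay": 0,"az": 0},
  {"dx": 0,"dy": 0,"dz": 0.1,"ax": 0,"ay": 0,"az": 0},
  {"dx": 0,"dy": 0,"dz": 0.08,"ax": 0,"ay": 0,"az": 0},
  {"dx": 0,"dy": 0,"dz": 0.04,"ax": 0,"ay": 0,"az": 0},
  {"dx": 0,"dy": 0,"dz": 0.01,"ax": 0,"ay": 0,"az": 0},
  {"dx": 0,"dy": 0,"dz": 0,"ax": 0,"ay": 0,"az": 0},
  {"dx": 0,"dy": 0,"dz": 0,"ax": 0,"ay": 0,"az": 0},
])

```text
time_s: 9.45
tcp_pos: [602.9, 89.7, 36.1]
orientation: [0.992, 0.123, 0.001, -0.0]
contact_force: [0.0, -0.3, -2.8]
width: 51.5
```

Request:
apply_moves([
  {"dx": 0,"dy": 0,"dz": 0.015,"ax": 0,"ay": 0,"az": 0},
  {"dx": 0,"dy": 0,"dz": 0.01,"ax": 0,"ay": 0,"az": 0},
  {"dx": 0,"dy": 0,"dz": 0.01,"ax": 0,"ay": 0,"az": 0},
  {"dx": 0,"dy": 0,"dz": 0,"ax": 0,"ay": 0,"az": 0},
])

```text
time_s: 9.95
tcp_pos: [602.2, 89.4, 28.0]
orientation: [0.992, 0.123, -0.0, 0.0]
contact_force: [-0.4, 0.8, -2.0]
width: 51.1
```

Request:
apply_moves([
  {"dx": 0,"dy": 0,"dz": 0.005,"ax": 0,"ay": 0,"az": 0},
  {"dx": 0,"dy": 0,"dz": 0.005,"ax": 0,"ay": 0,"az": 0},
  {"dx": 0,"dy": 0,"dz": 0,"ax": 0,"ay": 0,"az": 0},
])

```text
time_s: 10.32
tcp_pos: [602.4, 89.5, 26.4]
orientation: [0.992, 0.123, 0.0, -0.0]
contact_force: [-0.3, 0.4, -2.6]
width: 51.0
```

Request:
apply_moves([
  {"dx": 0,"dy": 0,"dz": 0.005,"ax": 0,"ay": 0,"az": 0},
  {"dx": 0,"dy": 0,"dz": 0.005,"ax": 0,"ay": 0,"az": 0},
  {"dx": 0,"dy": 0,"dz": 0,"ax": 0,"ay": 0,"az": 0},
])

```text
time_s: 10.7
tcp_pos: [602.4, 89.5, 26.3]
orientation: [0.992, 0.123, 0.0, 0.0]
contact_force: [-4.8, 0.5, 9.5]
width: 51.1
```

The tin touched the floor at the expected height, so I release it and retreat upwards.

Request:
apply_moves([
  {"dx": 0,"dy": 0,"dz": 0,"ax": 0,"ay": 0,"az": 0},
  {"dx": 0,"dy": 0,"dz": 0,"ax": 0,"ay": 0,"az": 0},
  {"dx": 0,"dy": 0,"dz": 0,"ax": 0,"ay": 0,"az": 0},
  {"dx": 0,"dy": 0,"dz": 0,"ax": 0,"ay": 0,"az": 0},
  {"dx": 0,"dy": 0,"dz": 0,"ax": 0,"ay": 0,"az": 0},
  {"dx": 0,"dy": 0,"dz": 0,"ax": 0,"ay": 0,"az": 0},
  {"dx": 0,"dy": 0,"dz": -0.1,"ax": 0,"ay": 0,"az": 0},
  {"dx": 0,"dy": 0,"dz": -0.15,"ax": 0,"ay": 0,"az": 0},
  {"dx": 0,"dy": 0,"dz": -0.2,"ax": 0,"ay": 0,"az": 0},
  {"dx": 0,"dy": 0,"dz": -0.2,"ax": 0,"ay": 0,"az": 0},
  {"dx": 0,"dy": 0,"dz": -0.1,"ax": 0,"ay": 0,"az": 0},
  {"dx": 0,"dy": 0,"dz": 0,"ax": 0,"ay": 0,"az": 0},
], fingers=1)

```text
time_s: 12.2
tcp_pos: [603.3, 89.8, 176.2]
orientation: [0.992, 0.123, 0.002, -0.001]
contact_force: [0.4, 0.3, -0.1]
width: 85.7
```

```bash
python3 -c "
from h import *
H=b2w(-78,113);print('H',H)
for a in (.878,.7,.5,.3,.2,.1,0):
    u=np.array([-np.sin(a),-np.cos(a)]);n=np.array([-np.cos(a),np.sin(a)])
    for r in (185,):
        l=np.array([-78,113])+r*u+n*5; print(a,b2w(*l).round(1))
go([0,0,0])
p=snap('scene');s=p['color'][80:280,170:410]
cv2.imwrite('pics/rel.png',cv2.resize(s[:,:,::-1],None,fx=3,fy=3,interpolation=3))"
```

```text
H [486.62148648 176.59356681]
0.878 [373.3  30.3]
0.7 [401.   12.5]
0.5 [435.3  -1.2]
0.3 [471.7  -7.9]
0.2 [490.2  -8.4]
0.1 [508.6  -7.2]
0 [526.8  -4.1]
tcp [603.3  89.8 176.2] yaw 14.16 dist 634.9 share total [-3.0383 -0.3018  0.8683] q [ 0.41  0.4  -0.11  0.   -1.05  1.4 ] F [ 0.4  0.3 -0.1] w 85.7 t 12.2
```

View pics/rel.png

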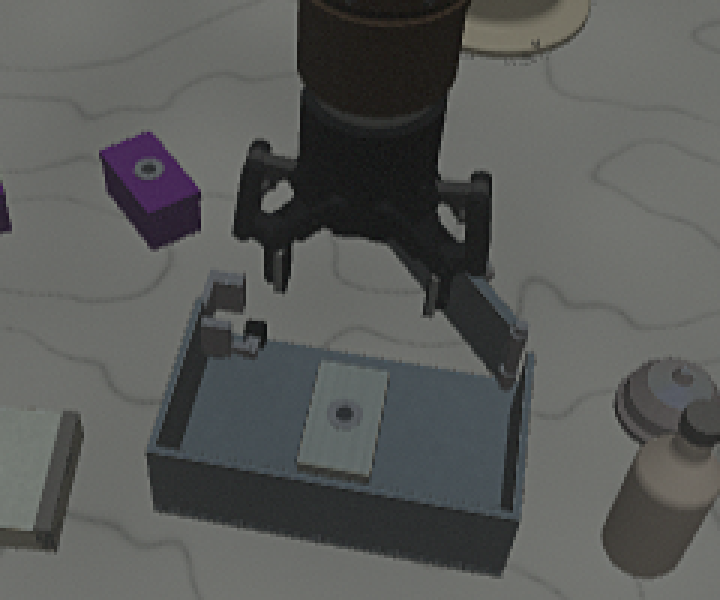

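The tin stands flat in the bin (crop 345,415) and is released. The tool's x lies along the bin's x, so I'll plan the gate push in the bin frame with shut fingers.

```bash
cat >> h.py <<'E'
def loc(p):
    d=np.array(p)[:2]-BC;c,s=np.cos(BY),np.sin(BY);return np.array([d[0]*c+d[1]*s,-d[0]*s+d[1]*c])
def tcp_at(a,r):
    u=np.array([-np.sin(a),-np.cos(a)]);n=np.array([-np.cos(a),np.sin(a)])
    return np.array([-78,113])+r*u+5*n-np.array([11,-14.5])
def cur():
    o=telemetry.observe();return loc(o['tcp_pos']),o
E
python3 -c "
from h import *
l,o=cur();print(l)
n=np.array([-np.cos(.878),np.sin(.878)])
t=tcp_at(.878,140)+25*n;print(t,(t-l)*[1,-1]/200,b2w(*t), (o['tcp_pos'][2]-45)/200)
prev=t
for a,r in zip(np.arange(.878,.1,-.06),np.linspace(140,175,14)):
    t=tcp_at(a,r);print(round(a,3),round(r),t.round(1),'row',((t-prev)*[1,-1]/200).round(3));prev=t"
```

```text
[12.92751388  0.44387448]
[-215.88556544   61.16710255] [-1.1440654  -0.30361614] [365.51740717  92.73129645] 0.6468286969735082
0.878 140 [-199.9   41.9] row [0.08  0.096]
0.818 143 [-196.6   33.6] row [0.017 0.042]
0.758 145 [-192.6   25.4] row [0.02  0.041]
0.698 148 [-188.    17.3] row [0.023 0.04 ]
0.638 151 [-182.8    9.4] row [0.026 0.04 ]
0.578 153 [-177.     1.7] row [0.029 0.038]
0.518 156 [-170.7   -5.7] row [0.032 0.037]
0.458 159 [-163.7  -12.8] row [0.035 0.035]
0.398 162 [-156.2  -19.5] row [0.038 0.034]
0.338 164 [-148.2  -25.8] row [0.04  0.032]
0.278 167 [-139.6  -31.6] row [0.043 0.029]
0.218 170 [-130.6  -37. ] row [0.045 0.027]
0.158 172 [-121.   -41.9] row [0.048 0.024]
```

Request:
apply_moves([
  {"dx": -0.1,"dy": -0.03,"dz": 0,"ax": 0,"ay": 0,"az": 0},
  {"dx": -0.2,"dy": -0.05,"dz": 0,"ax": 0,"ay": 0,"az": 0},
  {"dx": -0.22,"dy": -0.06,"dz": 0,"ax": 0,"ay": 0,"az": 0},
  {"dx": -0.22,"dy": -0.06,"dz": 0,"ax": 0,"ay": 0,"az": 0},
  {"dx": -0.22,"dy": -0.06,"dz": 0,"ax": 0,"ay": 0,"az": 0},
  {"dx": -0.13,"dy": -0.03,"dz": 0,"ax": 0,"ay": 0,"az": 0},
  {"dx": -0.05,"dy": -0.014,"dz": 0,"ax": 0,"ay": 0,"az": 0},
  {"dx": 0,"dy": 0,"dz": 0,"ax": 0,"ay": 0,"az": 0},
  {"dx": 0,"dy": 0,"dz": 0,"ax": 0,"ay": 0,"az": 0},
], fingers=-1)

```text
time_s: 13.38
tcp_pos: [367.3, 93.0, 174.1]
orientation: [0.992, 0.123, -0.0, 0.0]
contact_force: [-0.1, 1.0, 0.3]
width: 0.3
```

```bash
python3 -c "
from h import *
go([365.5,92.7,45])
p=snap('scene');s=p['color'][80:280,230:430]
q=snap('top');s2=q['color'][150:350,90:290]
cv2.imwrite('pics/gate1.png',cv2.resize(np.hstack([s,s2])[:,:,::-1],None,fx=2,fy=2,interpolation=3))"
```

```text
tcp [367.3  93.  174.1] yaw 14.14 dist 129.1 share total [-0.0092 -0.0009  0.6457] q [ 0.68  0.01 -0.63  0.   -0.93  1.13] F [-0.1  1.   0.3] w 0.3 t 13.375
```

View pics/gate1.png

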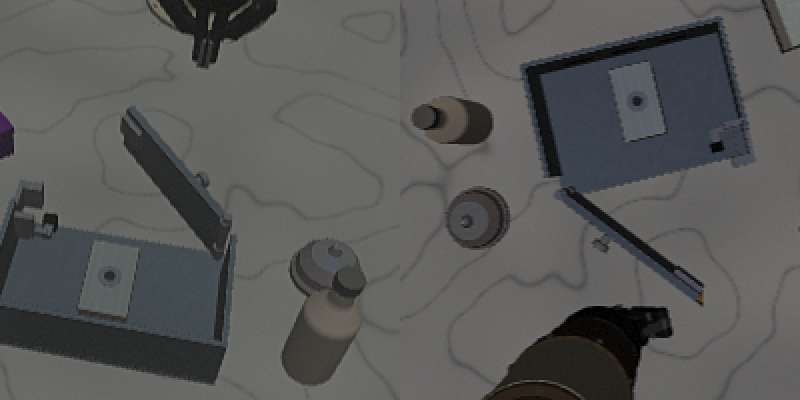

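The shut fingers are in front of the gate's outer face, free of the knob. I'll descend.

Request:
apply_moves([
  {"dx": 0,"dy": 0,"dz": 0.1,"ax": 0,"ay": 0,"az": 0},
  {"dx": 0,"dy": 0,"dz": 0.15,"ax": 0,"ay": 0,"az": 0},
  {"dx": 0,"dy": 0,"dz": 0.15,"ax": 0,"ay": 0,"az": 0},
  {"dx": 0,"dy": 0,"dz": 0.12,"ax": 0,"ay": 0,"az": 0},
  {"dx": 0,"dy": 0,"dz": 0.1,"ax": 0,"ay": 0,"az": 0},
  {"dx": 0,"dy": 0,"dz": 0.02,"ax": 0,"ay": 0,"az": 0},
  {"dx": 0,"dy": 0,"dz": 0,"ax": 0,"ay": 0,"az": 0},
  {"dx": 0,"dy": 0,"dz": 0,"ax": 0,"ay": 0,"az": 0},
])

```text
time_s: 14.48
tcp_pos: [367.1, 93.1, 47.0]
orientation: [0.992, 0.123, 0.001, -0.0]
contact_force: [-0.9, -0.1, 0.2]
width: 0.3
```

Request:
apply_moves([
  {"dx": 0.02,"dy": 0.025,"dz": 0,"ax": 0,"ay": 0,"az": 0},
  {"dx": 0.02,"dy": 0.025,"dz": 0,"ax": 0,"ay": 0,"az": 0},
  {"dx": 0.02,"dy": 0.025,"dz": 0,"ax": 0,"ay": 0,"az": 0},
  {"dx": 0.02,"dy": 0.02,"dz": 0,"ax": 0,"ay": 0,"az": 0},
  {"dx": 0.01,"dy": 0.02,"dz": 0,"ax": 0,"ay": 0,"az": 0},
  {"dx": 0.01,"dy": 0.02,"dz": 0,"ax": 0,"ay": 0,"az": 0},
  {"dx": 0.01,"dy": 0.02,"dz": 0,"ax": 0,"ay": 0,"az": 0},
])

```text
time_s: 15.35
tcp_pos: [395.6, 68.0, 46.3]
orientation: [0.992, 0.123, 0.0, -0.0]
contact_force: [-1.5, 2.1, -0.3]
width: -0.0
```

```bash
python3 -c "
from h import *
l,o=cur();print(l,o['tcp_pos'],o['contact_force'],o['time_s'],np.round(o['q'],2))"
```

```text
[-192.75736049   29.82588945] [395.58399591  67.96870886  46.32070269] [-1.53886412  2.08800214 -0.25396677] 15.35 [ 0.58  0.27 -0.76 -0.   -0.54  1.24]
```

In contact, at about 2.5 N. I'll follow the arc.

Request:
apply_moves([
  {"dx": 0.015,"dy": 0.04,"dz": 0,"ax": 0,"ay": 0,"az": 0},
  {"dx": 0.023,"dy": 0.04,"dz": 0,"ax": 0,"ay": 0,"az": 0},
  {"dx": 0.026,"dy": 0.04,"dz": 0,"ax": 0,"ay": 0,"az": 0},
  {"dx": 0.029,"dy": 0.038,"dz": 0,"ax": 0,"ay": 0,"az": 0},
  {"dx": 0.032,"dy": 0.037,"dz": 0,"ax": 0,"ay": 0,"az": 0},
  {"dx": 0.035,"dy": 0.035,"dz": 0,"ax": 0,"ay": 0,"az": 0},
])

```text
time_s: 16.1
tcp_pos: [437.9, 30.7, 46.2]
orientation: [0.992, 0.123, -0.0, 0.0]
contact_force: [-2.4, 1.4, -0.2]
width: -0.1
```

```bash
python3 -c "
from h import *
l,o=cur();print(l,o['tcp_pos'],o['contact_force'],o['time_s'],np.round(o['q'],2))
p=snap('top')
for q in ('gate_edge',):
  for d in nets.tip_of('top',q)[:2]:
    e=loc(ray(p,d['location'],76)); v=e-[-78,113];print(e,d['conf'],np.hypot(*v),np.arctan2(-v[0],-v[1])-5/205)"
```

```text
[-160.76640049  -16.62418453] [437.92706808  30.71156009  46.17507058] [-2.40495089  1.39110217 -0.24175663] 16.1 [ 0.44  0.32 -0.67 -0.   -0.58  1.38]
[-178.26337703  -73.76935621] 0.8 211.98003960541533 0.468285378763705
```

Request:
apply_moves([
  {"dx": 0.037,"dy": 0.034,"dz": 0,"ax": 0,"ay": 0,"az": 0},
  {"dx": 0.04,"dy": 0.032,"dz": 0,"ax": 0,"ay": 0,"az": 0},
  {"dx": 0.043,"dy": 0.029,"dz": 0,"ax": 0,"ay": 0,"az": 0},
  {"dx": 0.03,"dy": 0.016,"dz": 0,"ax": 0,"ay": 0,"az": 0},
  {"dx": 0.02,"dy": 0.01,"dz": 0,"ax": 0,"ay": 0,"az": 0},
  {"dx": 0,"dy": 0,"dz": 0,"ax": 0,"ay": 0,"az": 0},
])

```text
time_s: 16.95
tcp_pos: [477.2, 16.0, 46.4]
orientation: [0.992, 0.123, 0.001, 0.0]
contact_force: [0.5, 0.2, -0.8]
width: -0.1
```

```bash
cat > st.py <<'E'
from h import *
l,o=cur();R=Rn.from_quat(o['orientation']);print('loc',l.round(2),'Ftool',R.inv().apply(o['contact_force']).round(1),'t',o['time_s'])
C=l+np.array([11,-14.5])-[-78,113]; r=np.hypot(*C);print('r',r.round(1),'a est',(np.arctan2(-C[0],-C[1])-np.arcsin(5/r)).round(3))
E
python3 st.py
```

```text
loc [-126.24  -40.43] Ftool [ 0.5 -0.1  0.8] t 16.95
r 172.0 a est 0.189
```

Request:
apply_moves([
  {"dx": 0.012,"dy": 0.003,"dz": 0,"ax": 0,"ay": 0,"az": 0},
  {"dx": 0.012,"dy": 0.003,"dz": 0,"ax": 0,"ay": 0,"az": 0},
  {"dx": 0.012,"dy": 0.003,"dz": 0,"ax": 0,"ay": 0,"az": 0},
  {"dx": 0.01,"dy": 0.002,"dz": 0,"ax": 0,"ay": 0,"az": 0},
])

```text
time_s: 17.45
tcp_pos: [486.1, 16.3, 46.4]
orientation: [0.992, 0.123, 0.0, -0.0]
contact_force: [-1.7, 0.7, 0.8]
width: 0.1
```

```bash
python3 st.py
```

```text
loc [-117.51  -42.34] Ftool [-1.5 -1.1 -0.8] t 17.45
r 172.2 a est 0.137
```

Now small feeling steps.

Request:
apply_moves([
  {"dx": 0.01,"dy": 0,"dz": 0,"ax": 0,"ay": 0,"az": 0},
  {"dx": 0.01,"dy": 0,"dz": 0,"ax": 0,"ay": 0,"az": 0},
])

```text
time_s: 17.7
tcp_pos: [489.7, 16.9, 46.2]
orientation: [0.992, 0.123, -0.0, 0.0]
contact_force: [-1.6, -1.4, 1.3]
width: -0.2
```

Request:
apply_moves([
  {"dx": 0.01,"dy": 0,"dz": 0,"ax": 0,"ay": 0,"az": 0},
  {"dx": 0.005,"dy": 0,"dz": 0,"ax": 0,"ay": 0,"az": 0},
])

```text
time_s: 17.95
tcp_pos: [492.7, 17.8, 46.2]
orientation: [0.992, 0.123, -0.0, 0.0]
contact_force: [-1.2, -1.8, -0.6]
width: 0.0
```

Request:
apply_moves([
  {"dx": 0.005,"dy": 0,"dz": 0,"ax": 0,"ay": 0,"az": 0},
  {"dx": 0.005,"dy": 0,"dz": 0,"ax": 0,"ay": 0,"az": 0},
])

```text
time_s: 18.2
tcp_pos: [494.6, 18.3, 46.2]
orientation: [0.992, 0.123, -0.0, 0.0]
contact_force: [-1.2, -2.0, 1.2]
width: -0.1
```

```bash
python3 st.py
```

```text
loc [-108.85  -42.45] Ftool [-1.6  1.7 -1.2] t 18.2
r 171.1 a est 0.087
```

Request:
apply_moves([
  {"dx": 0.005,"dy": 0,"dz": 0,"ax": 0,"ay": 0,"az": 0},
  {"dx": 0.005,"dy": 0,"dz": 0,"ax": 0,"ay": 0,"az": 0},
])

```text
time_s: 18.45
tcp_pos: [495.1, 18.3, 46.1]
orientation: [0.992, 0.123, -0.002, 0.0]
contact_force: [-6.0, -2.4, 4.8]
width: 0.2
```

Request:
apply_moves([
  {"dx": 0.005,"dy": 0,"dz": 0,"ax": 0,"ay": 0,"az": 0},
  {"dx": 0.005,"dy": 0,"dz": 0,"ax": 0,"ay": 0,"az": 0},
])

```text
time_s: 18.7
tcp_pos: [496.1, 18.5, 46.1]
orientation: [0.992, 0.123, -0.003, 0.0]
contact_force: [-7.8, -3.0, 5.6]
width: 0.2
```

Request:
apply_moves([
  {"dx": 0.005,"dy": 0,"dz": 0,"ax": 0,"ay": 0,"az": 0},
  {"dx": 0.005,"dy": 0,"dz": 0,"ax": 0,"ay": 0,"az": 0},
])

```text
time_s: 18.95
tcp_pos: [497.5, 18.7, 46.1]
orientation: [0.992, 0.123, -0.003, 0.001]
contact_force: [-7.9, -3.5, 6.8]
width: -0.4
```

```bash
python3 st.py
```

```text
loc [-105.89  -42.8 ] Ftool [-8.5  1.5 -6.8] t 18.95
r 171.1 a est 0.07
```

The bolt is riding the strike at about 8 N. Continuing.

Request:
apply_moves([
  {"dx": 0.005,"dy": 0,"dz": 0,"ax": 0,"ay": 0,"az": 0},
  {"dx": 0.005,"dy": 0,"dz": 0,"ax": 0,"ay": 0,"az": 0},
])

```text
time_s: 19.2
tcp_pos: [499.0, 18.9, 46.1]
orientation: [0.992, 0.123, -0.004, 0.001]
contact_force: [-8.2, -4.3, 8.0]
width: 0.1
```

Request:
apply_moves([
  {"dx": 0.005,"dy": 0,"dz": 0,"ax": 0,"ay": 0,"az": 0},
  {"dx": 0.005,"dy": 0,"dz": 0,"ax": 0,"ay": 0,"az": 0},
])

```text
time_s: 19.45
tcp_pos: [501.3, 19.5, 46.1]
orientation: [0.992, 0.123, -0.003, 0.001]
contact_force: [-3.3, -2.8, 0.7]
width: -0.1
```

Request:
apply_moves([
  {"dx": 0.005,"dy": 0,"dz": 0,"ax": 0,"ay": 0,"az": 0},
])

```text
time_s: 19.58
tcp_pos: [504.6, 20.6, 46.1]
orientation: [0.992, 0.123, -0.001, 0.0]
contact_force: [-1.9, -4.0, 0.9]
width: -0.0
```

```bash
python3 st.py
```

```text
loc [-98.53 -42.67] Ftool [-2.8  3.4 -0.9] t 19.575
r 170.4 a est 0.027
```

Request:
apply_moves([
  {"dx": 0.003,"dy": 0,"dz": 0,"ax": 0,"ay": 0,"az": 0},
  {"dx": 0.003,"dy": 0,"dz": 0,"ax": 0,"ay": 0,"az": 0},
])

```text
time_s: 19.82
tcp_pos: [506.6, 21.3, 46.2]
orientation: [0.992, 0.123, -0.0, 0.0]
contact_force: [-2.1, -2.5, -1.1]
width: -0.2
```

Request:
apply_moves([
  {"dx": 0.003,"dy": 0,"dz": 0,"ax": 0,"ay": 0,"az": 0},
  {"dx": 0.003,"dy": 0,"dz": 0,"ax": 0,"ay": 0,"az": 0},
])

```text
time_s: 20.08
tcp_pos: [507.7, 21.7, 46.2]
orientation: [0.992, 0.123, -0.0, 0.0]
contact_force: [-2.3, -3.3, -0.2]
width: -0.2
```

```bash
python3 st.py; python3 -c "
from h import *
p=snap('scene');s=p['color'][90:240,210:390]
cv2.imwrite('pics/g3.png',cv2.resize(s[:,:,::-1],None,fx=4,fy=4,interpolation=3))"
```

```text
loc [-95.29 -42.39] Ftool [-3.   2.6  0.2] t 20.075
r 170.0 a est 0.008
```

View pics/g3.png

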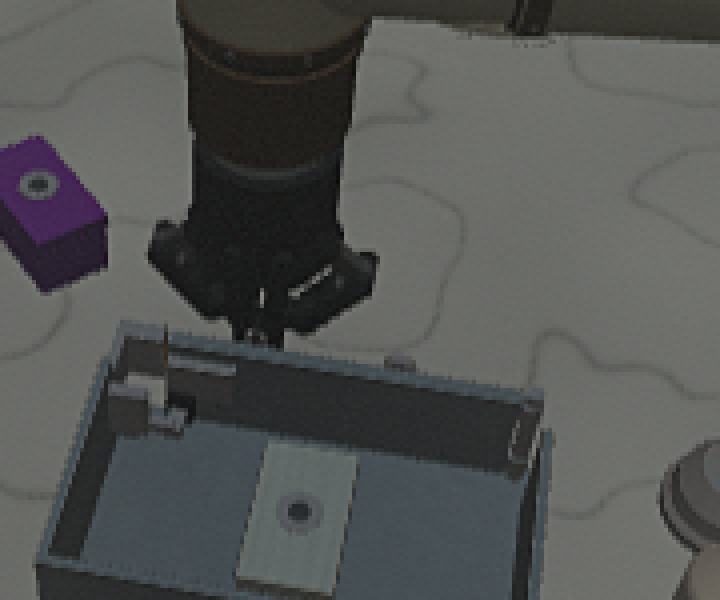

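The gate is almost closed (free end at crop 165,350). No buffer force yet, so I continue by feel.

Request:
apply_moves([
  {"dx": 0.003,"dy": 0,"dz": 0,"ax": 0,"ay": 0,"az": 0},
  {"dx": 0.003,"dy": 0,"dz": 0,"ax": 0,"ay": 0,"az": 0},
])

```text
time_s: 20.38
tcp_pos: [508.8, 22.0, 46.3]
orientation: [0.992, 0.123, -0.0, 0.0]
contact_force: [-2.0, -3.3, -1.2]
width: -0.0
```

Request:
apply_moves([
  {"dx": 0.003,"dy": 0,"dz": 0,"ax": 0,"ay": 0,"az": 0},
  {"dx": 0.003,"dy": 0,"dz": 0,"ax": 0,"ay": 0,"az": 0},
])

```text
time_s: 20.62
tcp_pos: [509.2, 22.1, 46.2]
orientation: [0.992, 0.123, -0.001, 0.0]
contact_force: [-4.5, -2.2, 1.6]
width: -0.2
```

```bash
python3 st.py
```

```text
loc [-93.73 -42.37] Ftool [-4.9  1.1 -1.6] t 20.625
r 169.9 a est -0.002
```

Request:
apply_moves([
  {"dx": 0.003,"dy": 0,"dz": 0,"ax": 0,"ay": 0,"az": 0},
  {"dx": 0.003,"dy": 0,"dz": 0,"ax": 0,"ay": 0,"az": 0},
])

```text
time_s: 20.88
tcp_pos: [509.3, 22.1, 46.3]
orientation: [0.992, 0.123, -0.002, 0.0]
contact_force: [-7.2, -2.7, 4.3]
width: 0.1
```

```bash
python3 st.py
```

```text
loc [-93.61 -42.39] Ftool [-7.7  0.9 -4.3] t 20.875
r 170.0 a est -0.002
```

Request:
apply_moves([
  {"dx": 0.004,"dy": 0,"dz": 0,"ax": 0,"ay": 0,"az": 0},
  {"dx": 0.004,"dy": 0,"dz": 0,"ax": 0,"ay": 0,"az": 0},
])

```text
time_s: 21.12
tcp_pos: [509.7, 22.2, 46.2]
orientation: [0.992, 0.123, -0.003, 0.0]
contact_force: [-10.4, -3.0, 7.6]
width: -0.2
```

Request:
apply_moves([
  {"dx": 0.004,"dy": 0,"dz": 0,"ax": 0,"ay": 0,"az": 0},
  {"dx": 0.004,"dy": 0,"dz": 0,"ax": 0,"ay": 0,"az": 0},
])

```text
time_s: 21.38
tcp_pos: [509.7, 22.1, 46.2]
orientation: [0.992, 0.123, -0.005, 0.001]
contact_force: [-13.5, -1.9, 9.6]
width: 0.1
```

```bash
python3 st.py; python3 -c "
from h import *
p=snap('scene');s=p['color'][150:230,220:300]
cv2.imwrite('pics/g4.png',cv2.resize(s[:,:,::-1],None,fx=7,fy=7,interpolation=3))"
```

```text
loc [-93.2  -42.43] Ftool [-13.7  -1.5  -9.5] t 21.375
r 170.0 a est -0.005
```

View pics/g4.png

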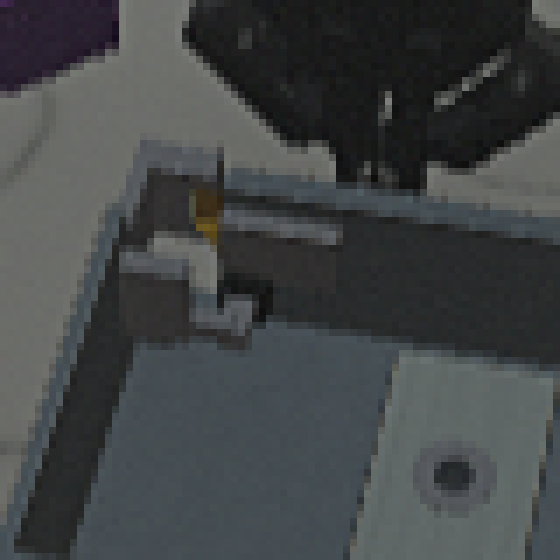

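The brass bolt now stands out past the gate's end behind the lip (crop 205,210). Before it showed only as a thin line, so the latch has snapped. I back off slowly and look again.

Request:
apply_moves([
  {"dx": -0.01,"dy": 0,"dz": 0,"ax": 0,"ay": 0,"az": 0},
  {"dx": -0.02,"dy": 0,"dz": 0,"ax": 0,"ay": 0,"az": 0},
  {"dx": -0.05,"dy": 0,"dz": 0,"ax": 0,"ay": 0,"az": 0},
  {"dx": -0.1,"dy": 0,"dz": 0,"ax": 0,"ay": 0,"az": 0},
  {"dx": -0.1,"dy": 0,"dz": -0.1,"ax": 0,"ay": 0,"az": 0},
  {"dx": -0.1,"dy": 0,"dz": -0.2,"ax": 0,"ay": 0,"az": 0},
  {"dx": -0.05,"dy": 0,"dz": -0.2,"ax": 0,"ay": 0,"az": 0},
  {"dx": 0,"dy": 0,"dz": -0.1,"ax": 0,"ay": 0,"az": 0},
  {"dx": 0,"dy": 0,"dz": 0,"ax": 0,"ay": 0,"az": 0},
  {"dx": 0,"dy": 0,"dz": 0,"ax": 0,"ay": 0,"az": 0},
])

```text
time_s: 22.68
tcp_pos: [430.7, 2.5, 165.7]
orientation: [0.992, 0.123, -0.0, -0.0]
contact_force: [0.6, -0.5, 0.2]
width: -0.0
```

```bash
python3 st.py; python3 -c "
from h import *
p=snap('scene');s=p['color'][150:230,220:300]
q=snap('top');s2=q['color'][150:270,140:280]
a=cv2.resize(s[:,:,::-1],(400,400),interpolation=3);b=cv2.resize(s2[:,:,::-1],(400,400),interpolation=3)
cv2.imwrite('pics/g5.png',np.hstack([a,b]))
for c,pp in(('top',q),('scene',p)):
  for d in nets.tip_of(c,'gate_edge')[:1]:
    e=loc(ray(pp,d['location'],76)); v=e-[-78,113];print(c,e.round(1),d['conf'],np.hypot(*v).round(1),(np.arctan2(-v[0],-v[1])-5/205).round(3))
P=cloud(q).reshape(-1,3);P=P[~np.isnan(P[:,0])];L=np.array([*(P[:,:2]-BC).T]);c,s=np.cos(BY),np.sin(BY)
x=c*L[0]+s*L[1];y=-s*L[0]+c*L[1];m=(x>-20)&(x<65)&(abs(y)<60)&(P[:,2]>40)
print('tin top z',P[m][:,2].mean(),P[m][:,2].std(),x[m].mean(),y[m].mean())"
```

```text
loc [-174.63  -42.24] Ftool [ 0.4  0.6 -0.2] t 22.675
r 190.1 a est 0.441
top [-83.2 -94.1] 0.64 207.1 0.001
scene [-84.2 -95.8] 0.98 208.9 0.005
tin top z 55.33724578489874 1.705726804475346 17.038887635416447 -2.44061232105395
```

View pics/g5.png

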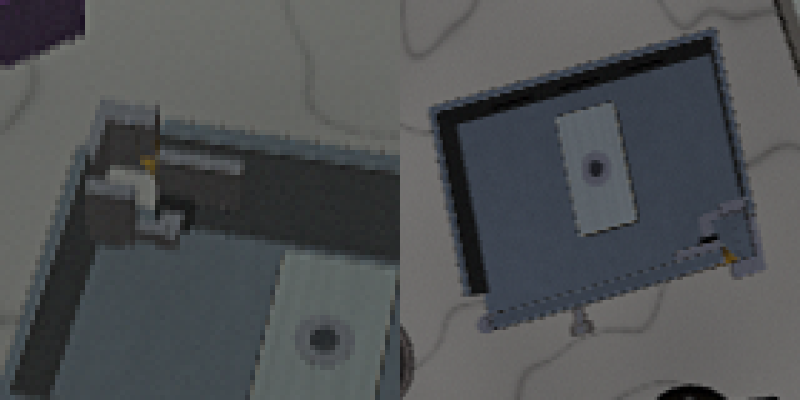

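Part of the bolt is now harder to see, so I measure the brass pixels rather than trust the impression.

```bash
python3 -c "
from h import *
for c in('top','scene'):
  p=snap(c);hsv=cv2.cvtColor(p['color'],cv2.COLOR_RGB2HSV);m=(hsv[...,0]>8)&(hsv[...,0]<32)&(hsv[...,1]>110)
  w=cloud(p)
  v,u=np.nonzero(m)
  for a,b in zip(u,v):
    e=ray(p,(a,b),55);l=loc(e)
    if -120<l[0]<-50 and -130<l[1]<-70: print(c,(a,b),'z55',l.round(1),p['color'][b,a],'depth',loc(w[b,a]).round(1),w[b,a][2].round(1))
  if c=='top': cv2.imwrite('pics/g6.png',cv2.resize(p['color'][215:260,225:285,::-1],None,fx=13,fy=13,interpolation=cv2.INTER_NEAREST))
"
```

```text
top (np.int64(253), np.int64(224)) z55 [-74.3 -94.5] [52 42 24] depth [-74.3 -94.8] 42.0
top (np.int64(253), np.int64(225)) z55 [-76.7 -93.9] [49 36 14] depth [-76.7 -94.2] 41.8
top (np.int64(254), np.int64(225)) z55 [-77.3 -96.3] [59 44 19] depth [-77.3 -96.6] 41.1
top (np.int64(253), np.int64(226)) z55 [-79.1 -93.3] [60 49 26] depth [-79.  -92.9] 75.8
top (np.int64(254), np.int64(226)) z55 [-79.6 -95.7] [66 47 10] depth [-79.7 -96. ] 43.1
top (np.int64(255), np.int64(226)) z55 [-80.2 -98.1] [82 65 26] depth [-80.3 -98.5] 39.7
top (np.int64(254), np.int64(227)) z55 [-82.  -95.1] [82 60 16] depth [-82.1 -95.5] 39.8
top (np.int64(255), np.int64(227)) z55 [-82.6 -97.5] [86 64 19] depth [-82.7 -97.8] 42.8
top (np.int64(256), np.int64(227)) z55 [-83.2 -99.9] [94 69 21] depth [ -83.3 -100.2] 43.4
top (np.int64(257), np.int64(227)) z55 [ -83.8 -102.3] [91 71 36] depth [ -83.9 -102.7] 40.5
top (np.int64(254), np.int64(228)) z55 [-84.4 -94.5] [100  74  21] depth [-84.5 -94.8] 43.2
top (np.int64(255), np.int64(228)) z55 [-85.  -96.9] [85 64 19] depth [-85.1 -97.3] 41.3
top (np.int64(256), np.
[... 187 characters left out ...]
78)) z55 [-83.7 -94.4] [48 39 24] depth [-82.8 -94.2] 56.0
scene (np.int64(251), np.int64(179)) z55 [-80.7 -93.7] [52 42 25] depth [-83.1 -94.3] 52.1
scene (np.int64(248), np.int64(182)) z55 [-70.3 -98.4] [88 76 42] depth [ -79.3 -100.7] 44.1
scene (np.int64(249), np.int64(182)) z55 [-70.8 -96.1] [106  87  32] depth [-82.3 -99.1] 41.0
scene (np.int64(250), np.int64(182)) z55 [-71.3 -93.9] [92 75 33] depth [-79.6 -96. ] 44.9
scene (np.int64(249), np.int64(183)) z55 [-67.9 -95.4] [83 70 37] depth [-77.7 -98. ] 43.0
scene (np.int64(250), np.int64(183)) z55 [-68.4 -93.2] [87 70 30] depth [-80.6 -96.3] 40.1
scene (np.int64(250), np.int64(184)) z55 [-65.4 -92.5] [77 66 40] depth [-77.4 -95.5] 40.3
```

View pics/g6.png

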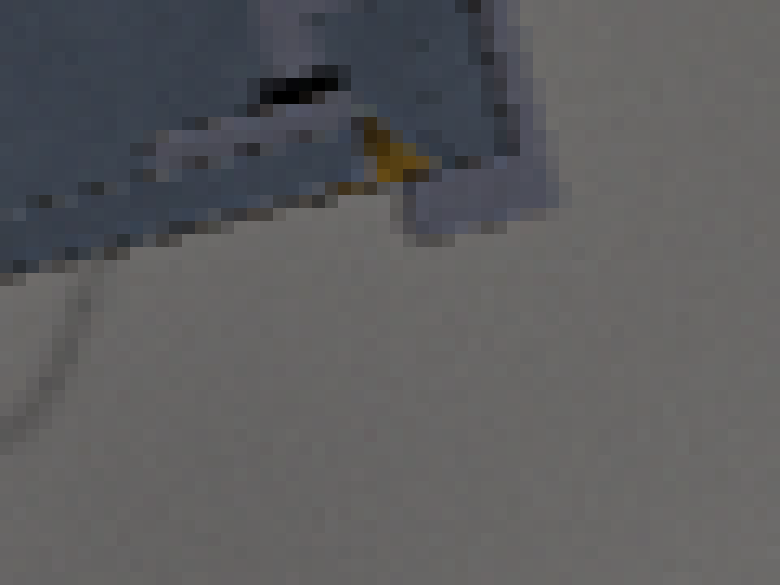

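In the top view the brass bolt is fully out. It tapers to y ≈ -102.5 in the bin frame, 10–11 mm past the gate's end, and lies behind the lip. The gate reads about 0.00 rad, so I hand in.

```bash
python3 -c "
from h import *
ticket.hand_in();print(telemetry.observe()['time_s'])"
```

```text
the job is handed in; nothing more can be done
the job is handed in; nothing more can be done
```

The job is done and handed in, at about 23 s of robot time. I put the grey button tin flat on the bin's floor, let go of it, then pushed the gate shut by feel until the latch engaged.

**Last checks:**
- **Tin:** the tin's top is at z ≈ 55 mm, as expected on the 6 mm floor, near the middle of the bin and square to it.
- **Gate:** the two cameras give its angle as 0.001 and 0.005 rad with the arm withdrawn.
- **Bolt:** the brass shows about 10–11 mm past the gate's end, behind the strike lip. I did not test the latch by pulling on the gate.
- **Force:** the highest push I read was about 14 N along the gate's closing direction. I only saw forces at the end of each move, so brief peaks in between were not seen.
- **Other things:** I saw no contact with the purple look-alikes, bell, spray or pads during the job, but did not re-measure their positions afterwards.

**Disagreements:**
- The two cameras differed by about 4 mm on the bin and tin positions, so I used the average.
- After I backed off, the scene camera showed less of the bolt than it had during the push. I settled that with a measurement from the top camera.

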